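# Warm the soup: cup on the plate, dimmer wheel to green

### The arm

A 6-joint arm with a two-finger parallel gripper is mounted at the origin on the work surface. World frame = base frame: x ahead of the robot, y to its left, z up, the work surface at z = 0. Lengths are in m, angles in rad, forces in N, time in s.
With the tool pointing down it reaches from about 0.25 to 0.725 m from the base axis. Payload 4 kg.
Tool frame: the origin (TCP) lies on the centre line of the jaws, within the pads' length; the fingertips stand 17 mm ahead of it and the grasp point (between the pads) lies 2 mm behind it; z points along the fingers, y is the line along which they close (so a half turn about z gives the same grasp; the last joint's range is limited). The gripper opens to 85 mm and grips with 20 to 120 N. Pads are 22 mm wide; open, the fingers measure 114 mm over their backs; the gripper's body (76 mm by 85 mm) begins 54 mm behind the grasp point. The pads swing forward as they close: fully open they stand 13 mm farther back than shut.
Start: joints at [-1.267, 0.241, 0.005, 1.335, 0, 1.571], TCP at [0.15, -0.477, 0.248] pointing down, gripper open.
Joint ranges: [-2.72, 2.72], [-1.05, 1.87], [-1.09, 1.28], [-1.99, 2.15], [-1.42, 1.44], [-3.14, 3.14]. Speed limits (rad/s): [2.79, 2.79, 3.14, 3.14, 3.14, 3.14].

### API

Orientations are given as a unit quaternion [x, y, z, w].
In Python, from workcell import bot, camera, get_calibration gives the robot as it stands.
- The arm moves only by the tool apply_moves, never from a script. Its argument "steps" is a list of rows, each a list of 3 entries, a list of its own where there are three numbers: the shift along the tool's x, y, z as a fraction of full scale, then the turn, a rotation vector about the tool's x, y, z as a fraction of full scale, then the opening, from 0 (shut) to 1 (fully open). A call has exactly 8 rows; each row shifts and turns the commanded pose from where the row before left it, along the tool's axes as they then stand; what a row does not reach is not made up. Full scale, the value 1, is 20 cm for a shift and pi rad for a turn. A row lasts 1/12 s, in which the tool goes at most 41.7 mm and 7.16 degrees, less where a joint would pass 70% of its speed; a pose out of reach is approached as far as the arm can. A call with a number of a shift or a turn outside -1 to 1 is refused whole. A call with a gripper value outside its range is refused whole. The fingers move at their own pace and stop on an object; the grip force is fixed at half the most. Time passes only in rows, so rows that do not move let the fingers close, or fill a call up. It gives the time, the measured TCP pose, the force, the opening and the grip force at its end, in the units of the state.
- bot.get_obs(): the state, without advancing time (a new reading comes with each control period).
- camera(name): name is "scene" or "top" or "wrist"; returns (picture, depth): 384x512x3 uint8, red, green, blue; 384x512 float32, m along the optical axis (not along the pixel's ray), 0 where there is no reading.
- get_calibration(name): a dict with "fov_y" (degrees; the focal length in pixels is half the picture's height over the tangent of half this angle, whatever the lens; pixels are square), "cx", "cy" (the principal point, pixels), "rvec" (rotation vector, rad) and "tvec" (3), from world to camera coordinates, as OpenCV has them. Camera axes: x right, y down, z forward; pixel columns grow to the right and rows downward; lengths in m; the calibration is good to about 2 mm. The wrist camera is an equidistant fisheye: a pixel r from the principal point sees the ray r / f radians off the axis. A picture is of the moment at which its call begins: read the wrist's pose just before it. get_calibration takes no time and is no camera call; for the wrist camera it gives the pose at the moment of the call.
- bot.job_done(): hands the job in; it is judged then, once.
The state is a dict: "clock": time; "joint_pos": joint angles; "joint_vel": joint speeds; "tau": joint torques, N m; "eef_pos": TCP position; "tool_rot": TCP orientation; "ft_force": force on the tool from outside, world axes, zero at the start; "ft_torque": the same for the moment, N m; "grip_width": finger opening in m; "grasp_force": force on a finger pad.
Only numpy, scipy, OpenCV 4.12 (cv2) and the standard library are available. Lean on these libraries where they do the work, as an engineer would, in place of code of your own. Each camera call takes 0.05 s, during which the arm holds its last target. There are 200 camera calls.

### The job

Stand the red-lidded soup cup on the black plate of the warmer with the orange thumbwheel, keeping it upright and setting it down gently, wholly on the plate. Roll that orange wheel by its knurled edge with a fingertip, as many clicks as it takes, until its green mark rests under the white pointer, never letting it run on into the red marks. Leave the other warmer's wheel and everything else on the counter as they are.

Things in the scene. Friction and masses are not known exactly. Their poses are not given: they have to be found in the camera images.
- soup_center (a point): The soup cup: a closed straight white paper cup with a RED lid and red band, body 56 mm in diameter, lid 60 mm (top 8 mm), 68 mm tall, 0.11 to 0.22 kg, standing upright. This point: its centre, 34 mm above its underside. Its z axis is the cup's axis.
- soup: The same soup cup; this origin is the centre of its underside.
- warmer_o: The warmer with the ORANGE wheel: low steel box 125 mm wide, 146 mm long, 45 mm high. +x runs from its front (wheel) to its back (plate), away from the robot give or take 0.3 rad; +y is its left. Origin: on the table, 55 mm behind the wheel's axis and 32 mm before the plate's centre. A thin rail 78 mm high runs along the back edge, 47 mm behind the plate's centre.
- plate_o (a point): Centre of the top face of the round black warming plate of the orange-wheel warmer. The plate is 84 mm in diameter, level, its top 50 mm above the table, 87 mm behind the wheel's axis. The hood over the wheel ends 40 mm before this point and is 68 mm high.
- axis_o (a point): Point on the orange wheel's axis at its top face, 60 mm above the table; axes as the warmer's. The wheel lies level: 72 mm in diameter over its 30 upright ribs, 46 to 60 mm above the table. Hood (68 mm high) and housing begin 6 mm before the axis; cheeks stand 48 to 58 mm to either side, up to 17 mm before the axis. The rest of the edge is free, with nothing beneath.
- wheel_o (a joint): Orange wheel's turn, rad: click k is at 0.2094 k (12 degrees, 7.5 mm of edge, per click), k = 0 to 10; starts between 0.6 and 4.4, snapping to the nearest when first touched. It grows as the front edge moves to the warmer's -y, the robot's right. A spring detent draws it to the nearest click; about 1 N along the edge moves it on and it stays. The fixed white pointer on the hood shows tick k: 7 is broad and GREEN, 9 and 10 red, the others white.
- rim_o (a point): Point on the orange wheel's upper edge, 34 mm from its axis; it turns with the wheel (at tick 0). A fingertip leaned on the ribs with 5 to 8 N rolls the wheel without slipping.
- warmer_g: The other warmer, the same but for its BLUE wheel, which is to be left alone. Origin and axes as for the orange one.
- plate_g (a point): The plate's centre of the other warmer, the same in all but its BLUE wheel; it is not to be used.
- axis_g (a point): The blue wheel's axis at its top face, as axis_o.
- rim_g (a point): A point on the blue wheel's upper edge, 34 mm from its axis, turning with the wheel.
- cup_green: Bystander: a closed white cup just like the soup cup (60 mm wide, 68 mm tall) but with a green lid and band, standing upright. Origin: centre of its underside.
- cup_white: Bystander: a closed white cup just like the soup cup (60 mm wide, 68 mm tall) but with a white lid and band, standing upright. Origin: centre of its underside.
- cup_yellow: Bystander: a closed white cup just like the soup cup (60 mm wide, 68 mm tall) but with a yellow lid and band, standing upright. Origin: centre of its underside.
- sauce: Bystander: yellow squeeze bottle 52 mm in diameter, 170 mm tall, standing. Origin: centre of its underside.
- shaker: Bystander: glass shaker 44 mm in diameter, 85 mm tall, standing. Origin: centre of its underside.
- spoon: Bystander: serving spoon 240 mm long lying along its own x axis, 20 mm thick. Origin: under its middle, on the table.
Things that resemble listed ones, but are neither listed nor needed, are in the scene too. Of the things that look like the soup, take the one that is farthest to the robot's left at the start.

How it is judged:
By the outcome, as a careful person would: the job done as asked, in the order asked, and still so for the second after the job is handed in, with the robot touching nothing.
It also fails if it takes over 64 s, if anything falls off the work surface, if the arm or the gripper's body presses on something with over 40 N, if the wrist force passes 120 N, or if a joint passes its speed limit or range.

## Working session

There is one attempt and no reset: what is moved stays moved. The work goes in short steps, Python scripts to look and compute and a tool call to move; the robot and the scene stay as the last step left them, time stands still between calls to the robot, and variables do not carry over. Pictures are saved under pics/ and viewed, at most 10 in all, crops included, and the job is handed in when it is done.

Besides the shell and the picture viewer there is one more tool, called after ">>>" as name(argument=value, ...) on one line, values as JSON. apply_moves: Moves the arm, as the interface text tells. Its arguments: {"type":"object","properties":{"steps":{"type":"array"}},"required":["steps"]}

```bash
mkdir -p pics; ls; cat > h.py <<'E'
import numpy as np, cv2
from workcell import bot, camera, get_calibration
def cal(n):
    c=get_calibration(n); f=192/np.tan(np.radians(c["fov_y"])/2)
    return c,f,cv2.Rodrigues(np.array(c["rvec"],float))[0],np.array(c["tvec"],float)
def cloud(n,d,C=None):
    c,f,R,t=C or cal(n); v,u=np.mgrid[0:384,0:512].astype(float)
    x=(u-c["cx"])/f; y=(v-c["cy"])/f
    if n=="wrist":
        r=np.hypot(x,y)+1e-9; k=np.tan(np.minimum(r,1.5))/r; x=x*k;y=y*k
    P=np.stack([x*d,y*d,d],-1)
    return (P-t)@R
def proj(n,p,C=None):
    c,f,R,t=C or cal(n); q=R@np.array(p)+t
    return c["cx"]+f*q[0]/q[2], c["cy"]+f*q[1]/q[2]
E
python3 - <<'E'
from h import *
o=bot.get_obs(); print(o["clock"],o["eef_pos"],o["tool_rot"])
for n in("scene","top"):
    C=cal(n); p,d=camera(n); np.savez(f"{n}0.npz",p=p,d=d,P=cloud(n,d,C)); print(n,C)
    cv2.imwrite(f"pics/{n}0.png",cv2.resize(p[:,:,::-1],(800,600),interpolation=cv2.INTER_CUBIC))
E
```

```text
pics
0.0 [ 0.14938622 -0.47653733  0.24740066] [ 9.88481630e-01  1.51337287e-01 -1.64419832e-04 -1.03248185e-03]
scene ({'fov_y': 44.32217068720189, 'cx': 254.38840440635133, 'cy': 189.9561270891197, 'rvec': array([ 1.86484156,  1.19879507, -0.6672595 ]), 'tvec': array([-0.2055248, -0.196143 ,  1.5651824])}, np.float64(471.39658847301365), array([[ 0.41088485,  0.91164682, -0.00858541],
       [ 0.48767589, -0.22773557, -0.84279816],
       [-0.77028947,  0.34210609, -0.53816127]]), array([-0.2055248, -0.196143 ,  1.5651824]))
top ({'fov_y': 49.29698742896013, 'cx': 247.64090417290203, 'cy': 191.7533472014697, 'rvec': array([ 2.15400629, -2.18891988,  0.05485507]), 'tvec': array([0.02600138, 0.49369721, 1.33758091])}, np.float64(418.4283428231695), array([[-0.01514335, -0.99957546, -0.02489143],
       [-0.99707395,  0.01696159, -0.07453758],
       [ 0.07492814,  0.02368985, -0.9969075 ]]), array([0.02600138, 0.49369721, 1.33758091]))
```

View pics/top0.png

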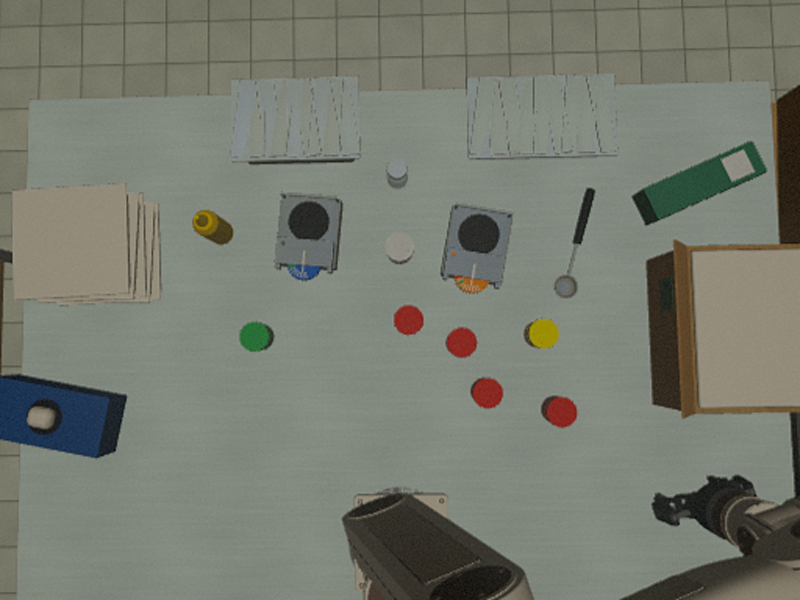

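View pics/scene0.png

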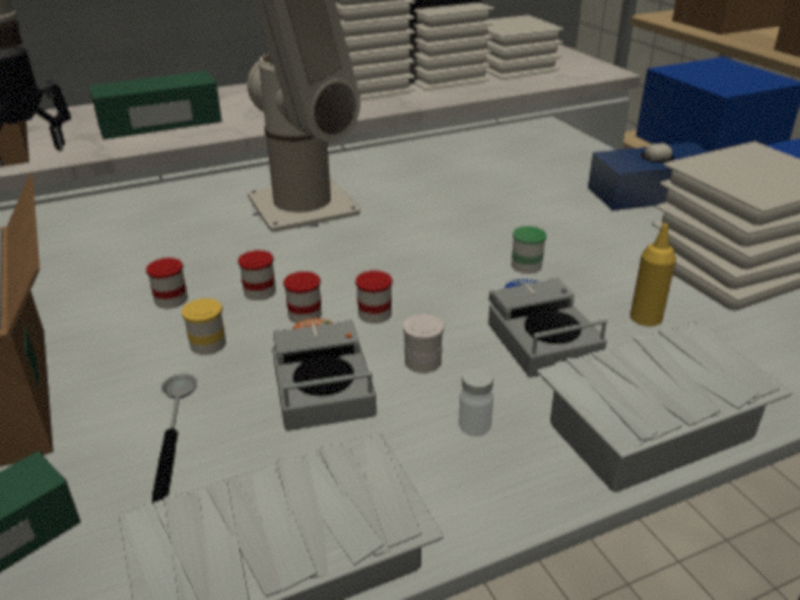

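The top view shows four red-lidded cups. The leftmost, at (408,320), is the soup. The orange warmer's plate is at (478,234) and its wheel at (472,284). The second red cup at (461,342) stands just in front of the wheel.

```bash
python3 - <<'E'
from h import *
z=np.load("top0.npz");p,P=z["p"].astype(int),z["P"]
r,g,b=p[...,0],p[...,1],p[...,2]
m=((r>110)&(g<60)&(b<60)).astype(np.uint8)
n,l,s,c=cv2.connectedComponentsWithStats(m)
for i in range(1,n):
    if s[i,4]>60:
        q=P[(l==i)];q=q[q[:,2]>.058]; mm=(q.min(0)+q.max(0))/2; print("red",c[i],q.mean(0).round(4),mm.round(4),np.ptp(q,axis=0).round(3))
c0,f,R,t=cal("top")
# steel box: heights .04-.075 near orange warmer
x0,y0=P[152,306,:2]; print("plate approx",P[150,306])
reg=(abs(P[...,0]-x0)<.14)&(abs(P[...,1]-y0)<.11)
q=P[reg&(p.max(-1)<45)&(P[...,2]>.04)&(P[...,2]<.06)]
e=cv2.minEnclosingCircle(q[:,:2].astype(np.float32)); print("plate",q.mean(0),len(q),e)
q=P[reg&(P[...,2]>.03)&(P[...,2]<.09)]
print("box",cv2.minAreaRect(q[:,:2].astype(np.float32)),len(q))
h=P[reg&(P[...,2]>.06)&(P[...,2]<.075)];print("hood",h.mean(0),cv2.minAreaRect(h[:,:2].astype(np.float32)))
m=(r>140)&(g>60)&(g<150)&(b<70)&reg;print("orange",P[m].mean(0),P[m].min(0),P[m].max(0),m.sum())
for i,(u,v) in {"yellow":(543,333),"white":(400,247),"spoon":(566,286)}.items():print(i,P[int(v*.64),int(u*.64)])
crop=z["p"][125:205,265:345,::-1]; A=cv2.resize(crop,(560,560),interpolation=cv2.INTER_CUBIC)
cv2.imwrite("pics/w.png",A)
E
```

```text
red [261.15708812 204.47126437] [ 0.4495 -0.0246  0.0783] [ 0.4345 -0.0256  0.716 ] [0.084 0.053 1.31 ]
red [295.08955224 218.80223881] [ 0.4038 -0.1285  0.0734] [ 0.4033 -0.0854  0.716 ] [0.056 0.143 1.31 ]
red [311.71062271 251.25274725] [ 0.304  -0.1762  0.0781] [ 0.3343 -0.1104  0.716 ] [0.116 0.193 1.31 ]
red [359.08333333 263.32608696] [ 0.2656 -0.3189  0.0781] [ 0.3151 -0.1813  0.7164] [0.155 0.334 1.309]
plate approx [ 0.62120758 -0.16996837  0.05251991]
plate [ 0.62453019 -0.17318266  0.05026092] 260 ((0.6226773262023926, -0.1711030751466751), 0.03998931497335434)
box ((0.5892561078071594, -0.16374172270298004), (0.12560181319713593, 0.17434701323509216), 79.06288146972656) 2005
hood [ 0.55541023 -0.15692811  0.0672168 ] ((0.5885364413261414, -0.16342301666736603), (0.11535385996103287, 0.17280855774879456), 79.02623748779297)
orange [ 0.52294982 -0.1540718   0.06079553] [ 0.50303706 -0.18564462  0.05381652] [ 0.58422676 -0.11327081  0.0787782 ] 93
yellow [ 0.41915074 -0.28878835  0.07143591]
white [ 0.5959547  -0.01098239  0.06956674]
spoon [ 0.51733923 -0.35462181  0.00496463]
```

View pics/w.png

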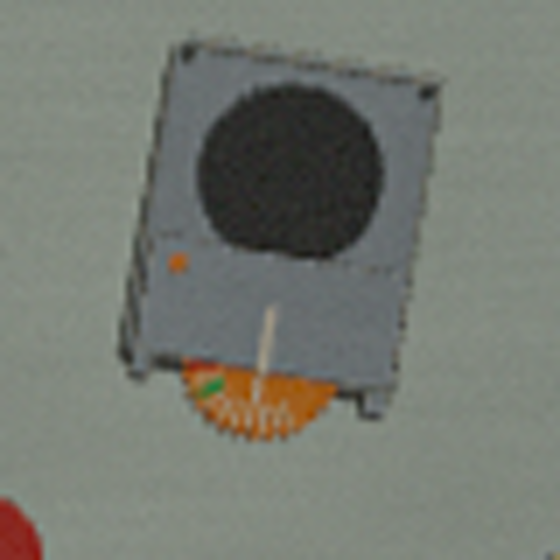

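The crop shows the green mark on the left of the wheel at (210,387) and the pointer at (262,350). The warmer is yawed about -10.5° and the cups are clear of it. Next I'll refine the soup, plate and yaw, and work out the first approach.

```bash
python3 - <<'E'
from h import *
z=np.load("top0.npz");p,P=z["p"].astype(int),z["P"]
def top(q,h,rad):
    q=q[abs(q[:,2]-h)<.006]; e=cv2.minEnclosingCircle(q[:,:2].astype(np.float32)); return np.median(q,0).round(4),np.array(e[0]).round(4),round(e[1],4),len(q)
r,g,b=p[...,0],p[...,1],p[...,2]
red=(r>100)&(g<70)&(b<70)
for c in [(.4495,-.0246),(.404,-.1285),(.3,-.18)]:
    k=red&(np.hypot(P[...,0]-c[0],P[...,1]-c[1])<.045); print(top(P[k],.068,.03))
s=np.load("scene0.npz");p2,P2=s["p"].astype(int),s["P"]
red=(p2[...,0]>100)&(p2[...,1]<70)&(p2[...,2]<70)
for c in [(.4495,-.0246),(.404,-.1285)]:
    k=red&(np.hypot(P2[...,0]-c[0],P2[...,1]-c[1])<.045); print("sc",top(P2[k],.068,.03))
k=(p2.max(-1)<45)&(np.hypot(P2[...,0]-.623,P2[...,1]+.172)<.05);print("sc plate",top(P2[k],.05,.04))
# plate pixels via ray to z=.05, ellipse fit
k=(p.max(-1)<55)&(np.hypot(P[...,0]-.623,P[...,1]+.172)<.05)
cn=max(cv2.findContours(k.astype(np.uint8),0,2)[0],key=cv2.contourArea); e=cv2.fitEllipse(cn)
c0,f,R,t=cal("top")
def ray(u,v,h):
    d=R.T@np.array([(u-c0["cx"])/f,(v-c0["cy"])/f,1]);o=-R.T@t;return o+d*(h-o[2])/d[2]
print("ellipse",e,ray(*e[0],.05))
# crop px /7 + (265,125): corners back-left, back-right, front cheeks ; 
for u,v,h in[(185,43,.078),(437,82,.078),(137,368,.045),(383,408,.045),(270,310,.068),(257,395,.06),(210,387,.06)]:print((u,v),ray(265+u/7-.5,125+v/7-.5,h).round(4))
E
```

```text
(array([ 0.4498, -0.0243,  0.0684]), array([ 0.4501, -0.0244]), 0.0289, 260)
(array([ 0.4034, -0.1287,  0.0684]), array([ 0.4032, -0.1287]), 0.0295, 267)
(array([ 0.304 , -0.1773,  0.0685]), array([ 0.303 , -0.1776]), 0.0293, 273)
sc (array([ 0.4566, -0.0224,  0.0694]), array([ 0.4543, -0.0208]), 0.0284, 207)
sc (array([ 0.4096, -0.1266,  0.0692]), array([ 0.4074, -0.125 ]), 0.029, 209)
sc plate (array([ 0.6172, -0.1673,  0.0507]), array([ 0.6204, -0.1715]), 0.0479, 670)
ellipse ((306.21240234375, 149.4130096435547), (23.415748596191406, 25.197097778320312), 91.85150146484375) [ 0.62351676 -0.17098752  0.05      ]
(185, 43) [ 0.6788 -0.1216  0.078 ]
(437, 82) [ 0.6589 -0.233   0.078 ]
(137, 368) [ 0.5369 -0.0991  0.045 ]
(383, 408) [ 0.5167 -0.2099  0.045 ]
(270, 310) [ 0.5594 -0.1575  0.068 ]
(257, 395) [ 0.5222 -0.1516  0.06  ]
(210, 387) [ 0.5261 -0.1307  0.06  ]
```

>>> apply_moves(steps=[[[0, 0, 0], [0, 0, 0.0383], 1], [[0, 0, 0], [0, 0, 0.0383], 1], [[0, 0, 0], [0, 0, 0.0383], 1], [[0, 0, 0], [0, 0, 0.0383], 1], [[0.0774, -0.1781, 0], [0, 0, 0], 1], [[0.0774, -0.1781, 0], [0, 0, 0], 1], [[0.0774, -0.1781, 0], [0, 0, 0], 1], [[0.0774, -0.1781, 0], [0, 0, 0], 1]])

```text
clock: 0.77
eef_pos: [0.2359, -0.3462, 0.2477]
tool_rot: [0.996, -0.089, -0.0, -0.001]
ft_force: [0.7, 0.2, 0.2]
grip_width: 0.0852
grasp_force: 0.0
```

>>> apply_moves(steps=[[[0.0774, -0.1781, 0], [0, 0, 0], 1], [[0.0774, -0.1781, 0], [0, 0, 0], 1], [[0.0774, -0.1781, 0], [0, 0, 0], 1], [[0.0774, -0.1781, 0], [0, 0, 0], 1], [[0.0774, -0.1781, 0], [0, 0, 0], 1], [[0.0774, -0.1781, 0], [0, 0, 0], 1], [[0.0774, -0.1781, 0], [0, 0, 0], 1], [[0.0774, -0.1781, 0], [0, 0, 0], 1]])

```text
clock: 1.43
eef_pos: [0.4083, -0.0873, 0.2481]
tool_rot: [0.996, -0.089, -0.0, 0.0]
ft_force: [0.6, -0.2, -0.2]
grip_width: 0.0851
grasp_force: 0.0
```

>>> apply_moves(steps=[[[0.0774, -0.1781, 0], [0, 0, 0], 1], [[0.0774, -0.1781, 0], [0, 0, 0], 1], [[0, 0, 0.2], [0, 0, 0], 1], [[0, 0, 0.15], [0, 0, 0], 1], [[0, 0, 0], [0, 0, 0], 1], [[0, 0, 0], [0, 0, 0], 1], [[0, 0, 0], [0, 0, 0], 1], [[0, 0, 0], [0, 0, 0], 1]])

```text
clock: 2.1
eef_pos: [0.4473, -0.0551, 0.1807]
tool_rot: [0.998, -0.069, 0.003, -0.013]
ft_force: [0.4, 0.1, 0.8]
grip_width: 0.0851
grasp_force: 0.0
```

```bash
python3 - <<'E'
from h import *
o=bot.get_obs();print(o["eef_pos"],o["tool_rot"])
C=cal("wrist");p,d=camera("wrist");P=cloud("wrist",d,C);np.savez("wr1.npz",p=p,d=d,P=P)
a=p.astype(int);red=(a[...,0]>90)&(a[...,1]<70)&(a[...,2]<70)&(np.hypot(P[...,0]-.45,P[...,1]+.024)<.05)
q=P[red];print(len(q),np.median(q,0),q.min(0),q.max(0)); q=q[q[:,2]>.06]
if len(q):print(cv2.minEnclosingCircle(q[:,:2].astype(np.float32)))
cv2.imwrite("pics/wr1.png",cv2.resize(p[:,:,::-1],(800,600)))
E
```

```text
[ 0.44727405 -0.05510362  0.18073198] [ 0.99753756 -0.06891346  0.00265531 -0.01275539]
3544 [ 0.45216808 -0.02453696  0.0680328 ] [ 0.42155044 -0.05232517  0.03025658] [0.479781   0.00535821 0.07041751]
((0.4506736397743225, -0.023221807554364204), 0.029393412172794342)
```

View pics/wr1.png

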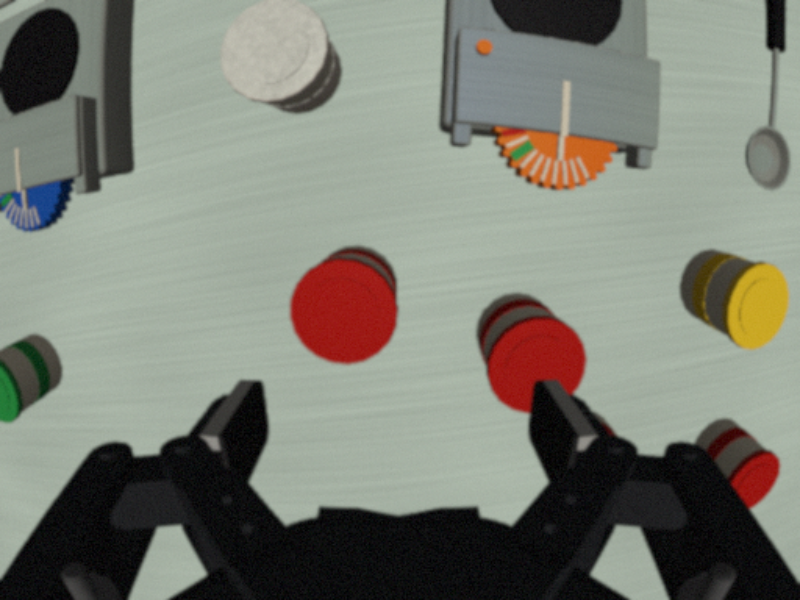

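The wrist view shows the soup lid at (345,310), the wheel's green mark at (521,149) left of the pointer tip at (562,155), and red cup 2 at (535,365). The arm stopped about 3 cm short with a slight turn, so I'll check the joints.

```bash
python3 - <<'E'
from h import *
from scipy.spatial.transform import Rotation as Ro
o=bot.get_obs();print(o["clock"],o["joint_pos"].round(3),o["joint_vel"].round(3),o["eef_pos"]);print(Ro.from_quat(o["tool_rot"]).as_matrix().round(4))
z=np.load("wr1.npz");P=z["P"]
for u,v in[(521,149),(562,155),(566,85),(558,187),(484,47),(460,135),(640,158)]:print((u,v),P[int(v*.64),int(u*.64)].round(4))
cv2.imwrite("pics/wh.png",cv2.resize(z["p"][60:130,295:415,::-1],(780,455),interpolation=cv2.INTER_CUBIC))
E
```

```text
2.15 [-0.139  0.185 -0.249  1.134  0.026  3.141] [-0.002 -0.001 -0.007 -0.005  0.     0.001] [ 0.44729129 -0.05511804  0.18076794]
[[ 0.9905 -0.1374  0.0074]
 [-0.1376 -0.9902  0.025 ]
 [ 0.0039 -0.0258 -0.9997]]
(521, 149) [ 0.5253 -0.1295  0.0598]
(562, 155) [ 0.5202 -0.151   0.0627]
(566, 85) [ 0.5576 -0.1569  0.0684]
(558, 187) [ 0.5033 -0.1483  0.0596]
(484, 47) [ 0.5795 -0.1149  0.0716]
(460, 135) [ 0.5357 -0.0975  0.0624]
(640, 158) [ 0.5161 -0.1991  0.0617]
```

View pics/wh.png

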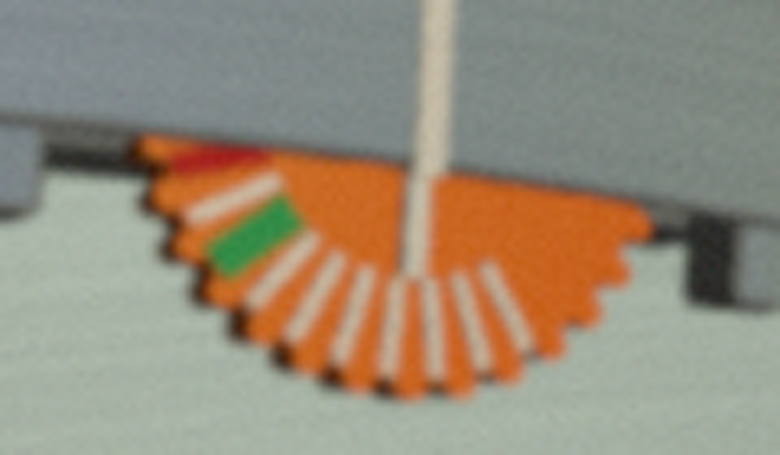

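Joint 6 is at its limit (3.141). I'll grasp the soup at yaw about 0 and turn during transport, since the wheel and plate poses still fit at j6 ≈ 3.05. The mark reads about k = 2.3 to 2.5.

```bash
cat >> h.py <<'E'
from scipy.spatial.transform import Rotation as Ro
def need(pos,yaw):
    o=bot.get_obs();R=Ro.from_quat(o["tool_rot"]).as_matrix()
    c,s=np.cos(yaw),np.sin(yaw);D=np.array([[c,s,0],[s,-c,0],[0,0,-1]])
    rv=Ro.from_matrix(R.T@D).as_rotvec()
    e=np.array(pos)-o["eef_pos"]
    print("at",o["eef_pos"].round(4),"j",o["joint_pos"].round(3),"f",o["ft_force"].round(1))
    print("turn frac",(rv/np.pi).round(4),"deg",np.degrees(rv).round(2),"shift frac now-axes",(R.T@e/.2).round(4),"after-turn axes",(D.T@e/.2).round(4))
E
python3 -c "
from h import *
need([.451,-.0238,.18],.03)"
```

```text
at [ 0.4473 -0.0551  0.1808] j [-0.139  0.185 -0.249  1.134  0.026  3.141] f [-0.2 -0.1 -0.3]
turn frac [-0.0081 -0.0019 -0.0535] deg [-1.46 -0.35 -9.62] shift frac now-axes [-0.0032 -0.1575  0.0079] after-turn axes [ 0.0232 -0.156   0.0038]
```

>>> apply_moves(steps=[[[0, 0, 0], [-0.0041, -0.001, -0.0267], 1], [[0, 0, 0], [-0.0041, -0.001, -0.0267], 1], [[0.0116, -0.078, 0], [0, 0, 0], 1], [[0.0116, -0.078, 0], [0, 0, 0], 1], [[0, 0, 0], [0, 0, 0], 1], [[0, 0, 0], [0, 0, 0], 1], [[0, 0, 0], [0, 0, 0], 1], [[0, 0, 0], [0, 0, 0], 1]])

```text
clock: 2.82
eef_pos: [0.4498, -0.0239, 0.1792]
tool_rot: [1.0, 0.015, -0.002, 0.0]
ft_force: [1.1, 0.4, 0.1]
grip_width: 0.0856
grasp_force: 0.0
```

```bash
python3 -c "
from h import *
need([.451,-.0238,.034],.03)"
```

```text
at [ 0.4498 -0.0239  0.1792] j [-0.053  0.191 -0.245  1.138 -0.     3.059] f [1.1 0.4 0.1]
turn frac [ 0.      0.001  -0.0001] deg [ 0.    0.18 -0.02] shift frac now-axes [ 8.100e-03 -5.000e-04  7.261e-01] after-turn axes [ 5.800e-03 -4.000e-04  7.261e-01]
```

>>> apply_moves(steps=[[[0.006, 0, 0.13], [0, 0, 0], 1], [[0, 0, 0.13], [0, 0, 0], 1], [[0, 0, 0.13], [0, 0, 0], 1], [[0, 0, 0.13], [0, 0, 0], 1], [[0, 0, 0.11], [0, 0, 0], 1], [[0, 0, 0.096], [0, 0, 0], 1], [[0, 0, 0], [0, 0, 0], 1], [[0, 0, 0], [0, 0, 0], 1]])

```text
clock: 3.48
eef_pos: [0.4492, -0.0237, 0.0329]
tool_rot: [1.0, 0.015, -0.003, -0.0]
ft_force: [0.1, -0.0, 0.4]
grip_width: 0.0855
grasp_force: 0.0
```

>>> apply_moves(steps=[[[0, 0, 0], [0, 0, 0], 0.5], [[0, 0, 0], [0, 0, 0], 0.5], [[0, 0, 0], [0, 0, 0], 0.5], [[0, 0, 0], [0, 0, 0], 0.5], [[0, 0, 0], [0, 0, 0], 0.4], [[0, 0, 0], [0, 0, 0], 0.4], [[0, 0, 0], [0, 0, 0], 0.4], [[0, 0, 0], [0, 0, 0], 0.4]])

```text
clock: 4.15
eef_pos: [0.4516, -0.0231, 0.0351]
tool_rot: [1.0, 0.015, -0.0, -0.0]
ft_force: [-0.7, 2.1, 6.3]
grip_width: 0.0552
grasp_force: 60.2
```

>>> apply_moves(steps=[[[0, 0, -0.06], [0, 0, 0], 0.4], [[0, 0, -0.11], [0, 0, 0], 0.4], [[0, 0, -0.13], [0, 0, 0], 0.4], [[0, 0, -0.13], [0, 0, 0], 0.4], [[0, 0, -0.13], [0, 0, 0], 0.4], [[0, 0, -0.1], [0, 0, 0], 0.4], [[0, 0, 0], [0, 0, 0], 0.4], [[0, 0, 0], [0, 0, 0], 0.4]])

```text
clock: 4.82
eef_pos: [0.4516, -0.0234, 0.1666]
tool_rot: [1.0, 0.015, -0.0, 0.0]
ft_force: [-0.1, -0.7, -1.8]
grip_width: 0.0556
grasp_force: 61.6
```

```bash
python3 -c "
from h import *
need([.622,-.171,.16],-.13)
o=bot.get_obs();print(o['grip_width'],o['grasp_force'])"
```

```text
at [ 0.4516 -0.0234  0.1666] j [-0.052  0.203 -0.265  1.104 -0.     3.06 ] f [-0.1 -0.7 -1.8]
turn frac [0.0001 0.0003 0.0511] deg [0.01 0.05 9.19] shift frac now-axes [0.8291 0.7637 0.0326] after-turn axes [0.9405 0.6214 0.0331]
0.05561261337123648 61.55186176300049
```

>>> apply_moves(steps=[[[0.05, 0.046, 0], [0, 0, 0], 0.4], [[0.1, 0.092, 0], [0, 0, 0], 0.4], [[0.134, 0.124, 0], [0, 0, 0], 0.4], [[0.134, 0.124, 0], [0, 0, 0], 0.4], [[0.134, 0.124, 0], [0, 0, 0], 0.4], [[0.134, 0.124, 0], [0, 0, 0], 0.4], [[0.1, 0.092, 0], [0, 0, 0], 0.4], [[0.043, 0.038, 0], [0, 0, 0], 0.4]])

```text
clock: 5.48
eef_pos: [0.6224, -0.1736, 0.1613]
tool_rot: [1.0, 0.014, -0.003, -0.0]
ft_force: [-0.1, -0.4, -1.6]
grip_width: 0.0555
grasp_force: 61.7
```

>>> apply_moves(steps=[[[0, 0, 0], [0, 0, 0.0255], 0.4], [[0, 0, 0], [0, 0, 0.0256], 0.4], [[0, 0, 0.05], [0, 0, 0], 0.4], [[0, 0, 0.1], [0, 0, 0], 0.4], [[0, 0, 0.05], [0, 0, 0], 0.4], [[0, 0, 0], [0, 0, 0], 0.4], [[0, 0, 0], [0, 0, 0], 0.4], [[0, 0, 0], [0, 0, 0], 0.4]])

```text
clock: 6.15
eef_pos: [0.621, -0.1708, 0.1247]
tool_rot: [0.998, -0.065, -0.002, 0.0]
ft_force: [1.1, -0.4, -1.3]
grip_width: 0.0554
grasp_force: 61.7
```

```bash
python3 - <<'E'
from h import *
need([.622,-.171,.0855],-.13)
for n in("scene","top"):
    C=cal(n);p,d=camera(n);P=cloud(n,d,C);a=p.astype(int)
    red=(a[...,0]>90)&(a[...,1]<70)&(a[...,2]<70)&(np.hypot(P[...,0]-.622,P[...,1]+.171)<.06)
    q=P[red]
    if len(q): print(n,len(q),np.median(q,0),q.min(0),q.max(0))
    if n=="scene":cv2.imwrite("pics/s2.png",cv2.resize(p[170:290,150:300,::-1],(750,600),interpolation=cv2.INTER_CUBIC))
E
```

```text
at [ 0.621  -0.1708  0.1247] j [-2.680e-01  6.000e-01  2.260e-01  1.202e+00 -1.000e-03  3.003e+00] f [ 1.1 -0.4 -1.3]
turn frac [0.0001 0.0014 0.0002] deg [0.02 0.25 0.04] shift frac now-axes [0.0061 0.     0.1961] after-turn axes [5.200e-03 1.000e-04 1.961e-01]
scene 343 [ 0.62761635 -0.16831156  0.15835445] [ 0.5924315  -0.19657426  0.12581181] [ 0.65135614 -0.14201374  0.16122774]
```

View pics/s2.png

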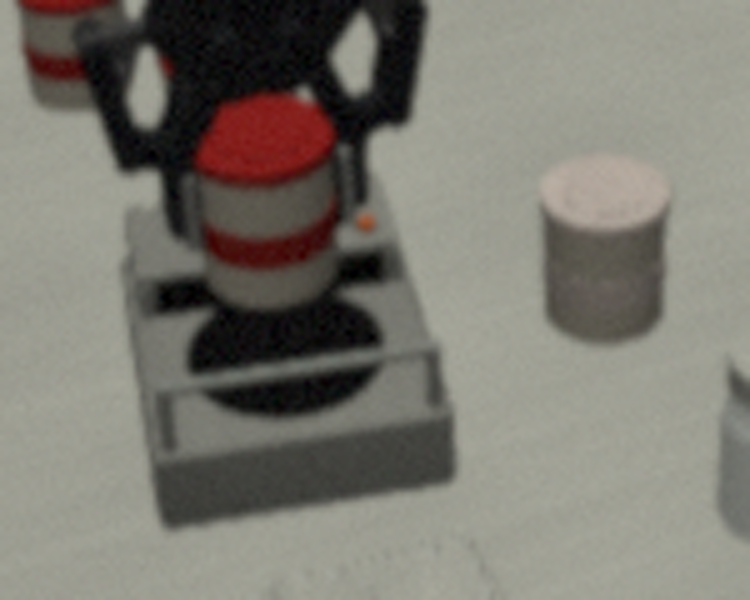

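The cup is held upright and centred over the plate, clear of the rail and hood. I'll lower it gently.

>>> apply_moves(steps=[[[0.006, 0, 0.06], [0, 0, 0], 0.4], [[0, 0, 0.06], [0, 0, 0], 0.4], [[0, 0, 0.03], [0, 0, 0], 0.4], [[0, 0, 0.015], [0, 0, 0], 0.4], [[0, 0, 0.008], [0, 0, 0], 0.4], [[0, 0, 0.006], [0, 0, 0], 0.4], [[0, 0, 0.003], [0, 0, 0], 0.4], [[0, 0, 0], [0, 0, 0], 0.4]])

```text
clock: 6.92
eef_pos: [0.6223, -0.1712, 0.0887]
tool_rot: [0.998, -0.065, -0.002, 0.0]
ft_force: [0.1, -0.7, -1.9]
grip_width: 0.0558
grasp_force: 61.7
```

>>> apply_moves(steps=[[[0, 0, 0.005], [0, 0, 0], 0.4], [[0, 0, 0.004], [0, 0, 0], 0.4], [[0, 0, 0.003], [0, 0, 0], 0.4], [[0, 0, 0.003], [0, 0, 0], 0.4], [[0, 0, 0.002], [0, 0, 0], 0.4], [[0, 0, 0], [0, 0, 0], 0.4], [[0, 0, 0], [0, 0, 0], 0.4], [[0, 0, 0], [0, 0, 0], 0.4]])

```text
clock: 7.58
eef_pos: [0.622, -0.1711, 0.0852]
tool_rot: [0.998, -0.065, -0.002, 0.0]
ft_force: [-1.5, 0.5, 1.8]
grip_width: 0.0552
grasp_force: 61.8
```

>>> apply_moves(steps=[[[0, 0, 0], [0, 0, 0], 0.7], [[0, 0, 0], [0, 0, 0], 0.75], [[0, 0, 0], [0, 0, 0], 0.8], [[0, 0, 0], [0, 0, 0], 0.9], [[0, 0, 0], [0, 0, 0], 0.95], [[0, 0, 0], [0, 0, 0], 0.95], [[0, 0, 0], [0, 0, 0], 0.95], [[0, 0, 0], [0, 0, 0], 0.95]])

```text
clock: 8.25
eef_pos: [0.6221, -0.1711, 0.085]
tool_rot: [0.998, -0.065, -0.002, 0.0]
ft_force: [0.7, -0.1, -0.5]
grip_width: 0.0813
grasp_force: 0.0
```

>>> apply_moves(steps=[[[0, 0, -0.05], [0, 0, 0], 0.95], [[0, 0, -0.1], [0, 0, 0], 0.95], [[0, 0, -0.15], [0, 0, 0], 0.95], [[0, 0, -0.15], [0, 0, 0], 0.95], [[0, 0, -0.1], [0, 0, 0], 0.95], [[0, 0, 0], [0, 0, 0], 0.95], [[0, 0, 0], [0, 0, 0], 0.95], [[0, 0, 0], [0, 0, 0], 0.95]])

```text
clock: 8.92
eef_pos: [0.6221, -0.171, 0.1946]
tool_rot: [0.998, -0.065, -0.002, -0.0]
ft_force: [-0.2, 0.7, -1.1]
grip_width: 0.0813
grasp_force: 0.0
```

```bash
python3 - <<'E'
from h import *
need([.45,-.14,.195],-.178)
C=cal("scene");p,d=camera("scene");P=cloud("scene",d,C);a=p.astype(int)
red=(a[...,0]>90)&(a[...,1]<70)&(a[...,2]<70)&(np.hypot(P[...,0]-.622,P[...,1]+.171)<.06)&(P[...,2]>.11)
q=P[red];print(len(q),np.median(q,0),q.min(0),q.max(0),cv2.minEnclosingCircle(q[:,:2].astype(np.float32)))
E
```

```text
at [ 0.6221 -0.171   0.1946] j [-2.680e-01  5.620e-01  3.470e-01  1.361e+00 -1.000e-03  3.004e+00] f [-0.2  0.7 -1.1]
turn frac [0.0001 0.0016 0.0152] deg [0.02 0.28 2.74] shift frac now-axes [-0.8732 -0.0422  0.0025] after-turn axes [-8.742e-01 -4.000e-04 -1.800e-03]
381 [ 0.62704972 -0.16213614  0.11891773] [ 0.59141328 -0.22160032  0.11233535] [ 0.65425689 -0.13177741  0.24235005] ((0.6208294034004211, -0.17668886482715607), 0.04645106941461563)
```

```bash
python3 - <<'E'
from h import *
o=bot.get_obs();c,f,R,t=cal("wrist");T=Ro.from_quat(o["tool_rot"]).as_matrix()
print("cam in tool",T.T@(-R.T@t-o["eef_pos"]),"axis",T.T@R[2])
yaw=-.178;xw=np.array([np.cos(yaw),np.sin(yaw),0]);yw=np.array([-np.sin(yaw),np.cos(yaw),0])
A=np.array([.622,-.171,0])-.087*xw;print("axis",A)
p=A-.065*xw+.010*yw;print("pre",p);need([p[0],p[1],.19],yaw)
E
```

```text
cam in tool [ 0.07036813  0.00098095 -0.12532708] axis [-2.77463125e-01  4.35849153e-04  9.60736189e-01]
axis [ 0.53637462 -0.15559565  0.        ]
pre [ 0.47417225 -0.13424465  0.        ]
at [ 0.6216 -0.1709  0.1937] j [-2.680e-01  5.630e-01  3.460e-01  1.361e+00 -1.000e-03  3.004e+00] f [ 0.3  1.3 -0.4]
turn frac [0.0001 0.0021 0.0152] deg [0.01 0.38 2.74] shift frac now-axes [-0.7548 -0.0861  0.0236] after-turn axes [-0.7582 -0.0499  0.0187]
```

>>> apply_moves(steps=[[[0, 0, 0], [0, 0.002, 0.0152], 0.95], [[-0.07, 0, 0], [0, 0, 0], 0.5], [[-0.13, -0.01, 0], [0, 0, 0], 0], [[-0.14, -0.01, 0], [0, 0, 0], 0], [[-0.14, -0.01, 0], [0, 0, 0], 0], [[-0.14, -0.01, 0], [0, 0, 0], 0], [[-0.138, -0.01, 0], [0, 0, 0], 0], [[0, 0, 0], [0, 0, 0], 0]])

```text
clock: 9.63
eef_pos: [0.4679, -0.1326, 0.1922]
tool_rot: [0.996, -0.089, -0.004, -0.001]
ft_force: [0.2, 0.3, 0.2]
grip_width: -0.0002
grasp_force: 0.0
```

>>> apply_moves(steps=[[[0, 0, 0.05], [0, 0, 0], 0], [[0, 0, 0.12], [0, 0, 0], 0], [[0, 0, 0.14], [0, 0, 0], 0], [[0, 0, 0.14], [0, 0, 0], 0], [[0, 0, 0.1], [0, 0, 0], 0], [[0, 0, 0], [0, 0, 0], 0], [[0, 0, 0], [0, 0, 0], 0], [[0, 0, 0], [0, 0, 0], 0]])

```text
clock: 10.3
eef_pos: [0.4763, -0.1349, 0.0848]
tool_rot: [0.996, -0.089, 0.001, 0.0]
ft_force: [0.8, -0.5, 0.3]
grip_width: 0.0
grasp_force: 0.0
```

```bash
cat >> h.py <<'E'
YAW=-.178;XW=np.array([np.cos(YAW),np.sin(YAW),0]);YW=np.array([-np.sin(YAW),np.cos(YAW),0]);AX=np.array([.5364,-.1556,0])
def wf():
    o=bot.get_obs();e=o["eef_pos"]-AX;F=o["ft_force"]
    print("t",round(o["clock"],2),"wf mm",(1e3*np.array([e@XW,e@YW,e[2]])).round(1),"F",np.array([F@XW,F@YW,F[2]]).round(1),"grip",o["grip_width"])
def look(name,crop=None,size=(780,585)):
    C=cal("wrist");p,d=camera("wrist");P=cloud("wrist",d,C);np.savez(name+".npz",p=p,P=P)
    q=p if crop is None else p[crop[0]:crop[1],crop[2]:crop[3]]
    cv2.imwrite(f"pics/{name}.png",cv2.resize(q[:,:,::-1],size,interpolation=cv2.INTER_CUBIC))
E
python3 - <<'E'
from h import *
wf();need([.4742,-.1342,.062],YAW);look("r1")
E
```

```text
t 10.3 wf mm [-62.8   9.7  84.8] F [ 0.9 -0.3  0.3] grip 2.1044200915854635e-06
at [ 0.4763 -0.1349  0.0848] j [-0.276  0.365 -0.279  0.924 -0.     3.044] f [ 0.8 -0.5  0.3]
turn frac [ 0.0002 -0.0009  0.    ] deg [ 0.03 -0.16  0.01] shift frac now-axes [-0.0113 -0.0016  0.1141] after-turn axes [-0.011  -0.0015  0.1142]
```

View pics/r1.png

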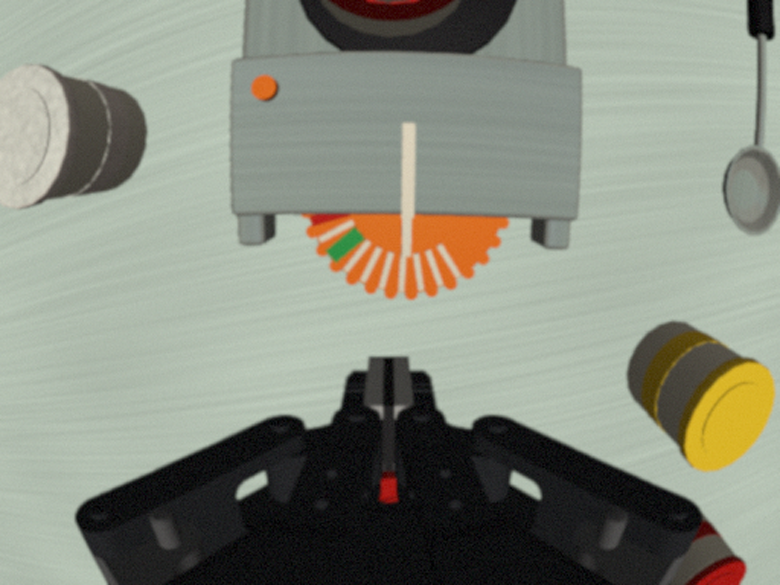

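The view shows the wheel at about k = 2.7 with the green mark at (346,245). The closed fingertips at (388,375) are aligned just left of the pointer. I'll descend to wheel height and creep in.

>>> apply_moves(steps=[[[0, 0, 0.06], [0, 0, 0], 0], [[0, 0, 0.055], [0, 0, 0], 0], [[0, 0, 0], [0, 0, 0], 0], [[0.02, 0, 0], [0, 0, 0], 0], [[0.02, 0, 0], [0, 0, 0], 0], [[0.01, 0, 0], [0, 0, 0], 0], [[0, 0, 0], [0, 0, 0], 0], [[0, 0, 0], [0, 0, 0], 0]])

```text
clock: 11.02
eef_pos: [0.4857, -0.1365, 0.0622]
tool_rot: [0.996, -0.089, 0.002, 0.0]
ft_force: [0.6, 0.3, -0.3]
grip_width: -0.0002
grasp_force: 0.0
```

```bash
python3 -c "
from h import *
wf()"
```

```text
t 11.02 wf mm [-53.2   9.8  62.2] F [ 0.5  0.4 -0.3] grip -0.0001640861044838569
```

>>> apply_moves(steps=[[[0.006, 0, 0], [0, 0, 0], 0], [[0.006, 0, 0], [0, 0, 0], 0], [[0.006, 0, 0], [0, 0, 0], 0], [[0.006, 0, 0], [0, 0, 0], 0], [[0, 0, 0], [0, 0, 0], 0], [[0, 0, 0], [0, 0, 0], 0], [[0, 0, 0], [0, 0, 0], 0], [[0, 0, 0], [0, 0, 0], 0]])

```text
clock: 11.68
eef_pos: [0.4897, -0.1371, 0.0615]
tool_rot: [0.996, -0.089, 0.001, 0.0]
ft_force: [-0.2, 0.1, 0.4]
grip_width: -0.0002
grasp_force: 0.0
```

>>> apply_moves(steps=[[[0.005, 0, 0], [0, 0, 0], 0], [[0.005, 0, 0], [0, 0, 0], 0], [[0, 0, 0], [0, 0, 0], 0], [[0, 0, 0], [0, 0, 0], 0], [[0, 0, 0], [0, 0, 0], 0], [[0, 0, 0], [0, 0, 0], 0], [[0, 0, 0], [0, 0, 0], 0], [[0, 0, 0], [0, 0, 0], 0]])

```text
clock: 12.35
eef_pos: [0.4917, -0.1376, 0.0616]
tool_rot: [0.996, -0.089, 0.001, 0.0]
ft_force: [0.5, -0.3, -1.3]
grip_width: -0.0
grasp_force: 0.0
```

>>> apply_moves(steps=[[[0.005, 0, 0], [0, 0, 0], 0], [[0.005, 0, 0], [0, 0, 0], 0], [[0, 0, 0], [0, 0, 0], 0], [[0, 0, 0], [0, 0, 0], 0], [[0, 0, 0], [0, 0, 0], 0], [[0, 0, 0], [0, 0, 0], 0], [[0, 0, 0], [0, 0, 0], 0], [[0, 0, 0], [0, 0, 0], 0]])

```text
clock: 13.02
eef_pos: [0.4928, -0.1377, 0.0613]
tool_rot: [0.996, -0.089, 0.0, 0.0]
ft_force: [-5.5, 0.9, 2.9]
grip_width: -0.0
grasp_force: 2.7
```

>>> apply_moves(steps=[[[0, 0.008, 0], [0, 0, 0], 0], [[0, 0.01, 0], [0, 0, 0], 0], [[0, 0.01, 0], [0, 0, 0], 0], [[0, 0.01, 0], [0, 0, 0], 0], [[0, 0.01, 0], [0, 0, 0], 0], [[0, 0.008, 0], [0, 0, 0], 0], [[0, 0, 0], [0, 0, 0], 0], [[0, 0, 0], [0, 0, 0], 0]])

```text
clock: 13.68
eef_pos: [0.4906, -0.1487, 0.0612]
tool_rot: [0.996, -0.089, -0.0, 0.0]
ft_force: [-5.1, 0.6, 1.2]
grip_width: 0.0
grasp_force: 2.6
```

```bash
python3 -c "
from h import *
wf();look('r2',(90,220,160,360),(800,520))"
```

```text
t 13.68 wf mm [-46.3  -1.3  61.2] F [-5.2 -0.3  1.2] grip 3.905609878407089e-05
```

View pics/r2.png

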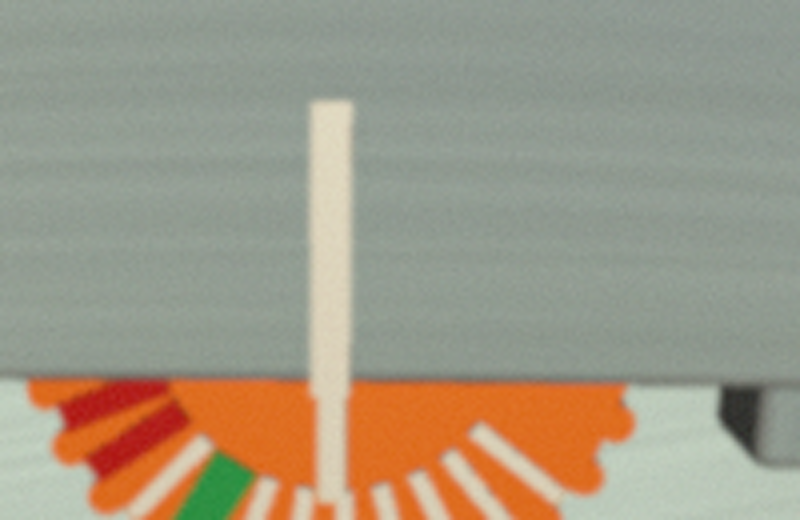

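The wheel rolls without slipping and now stands between 4 and 5 (about 4.4). I'll finish this stroke to about 5, then back off and restart from the left.

>>> apply_moves(steps=[[[0, 0.01, 0], [0, 0, 0], 0], [[0, 0.01, 0], [0, 0, 0], 0], [[0, 0.006, 0], [0, 0, 0], 0], [[0, 0, 0], [0, 0, 0], 0], [[0, 0, 0], [0, 0, 0], 0], [[-0.02, 0, 0], [0, 0, 0], 0], [[-0.03, 0, 0], [0, 0, 0], 0], [[0, 0, 0], [0, 0, 0], 0]])

```text
clock: 14.4
eef_pos: [0.481, -0.1521, 0.062]
tool_rot: [0.996, -0.089, 0.002, 0.0]
ft_force: [-0.5, -0.9, -0.5]
grip_width: 0.0002
grasp_force: 0.0
```

>>> apply_moves(steps=[[[0, -0.03, 0], [0, 0, 0], 0], [[0, -0.03, 0], [0, 0, 0], 0], [[0, -0.02, 0], [0, 0, 0], 0], [[0, 0, 0], [0, 0, 0], 0], [[0, 0, 0], [0, 0, 0], 0], [[0, 0, 0], [0, 0, 0], 0], [[0, 0, 0], [0, 0, 0], 0], [[0, 0, 0], [0, 0, 0], 0]])

```text
clock: 15.07
eef_pos: [0.4838, -0.1366, 0.0615]
tool_rot: [0.996, -0.089, 0.001, 0.0]
ft_force: [0.6, 0.4, -1.2]
grip_width: 0.0002
grasp_force: 0.0
```

```bash
cat >> h.py <<'E'
def green(name):
    z=np.load(name+".npz");a=z["p"].astype(int);P=z["P"]
    m=(a[...,1]>a[...,0]*1.5)&(a[...,1]>a[...,2]*1.3)&(a[...,1]>60)&(np.hypot(P[...,0]-AX[0],P[...,1]-AX[1])<.045)
    q=np.median(P[m],0)-AX;x,y=q@XW,q@YW;an=np.degrees(np.arctan2(y,-x));print("green",m.sum(),"angle",an.round(1),"k",(7-an/12).round(2),"r",np.hypot(x,y).round(4),"z",q[2].round(3))
E
python3 -c "
from h import *
wf();look('r3',(90,220,160,360),(800,520));green('r1');green('r2');green('r3')"
```

```text
t 15.07 wf mm [-55.1   9.4  61.5] F [ 0.5  0.5 -1.2] grip 0.00020654998182944779
green 200 angle 55.0 k 2.41 r 0.0284 z 0.06
green 255 angle 38.6 k 3.78 r 0.0276 z 0.06
green 275 angle 30.6 k 4.45 r 0.0274 z 0.06
```

View pics/r3.png

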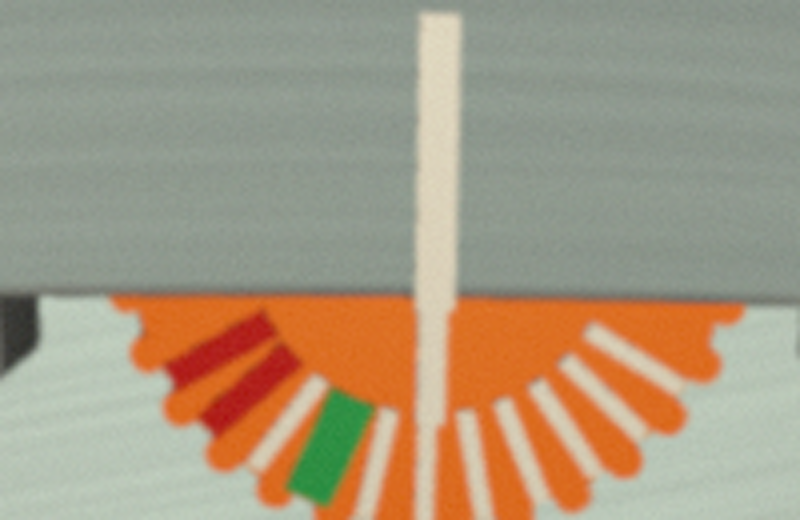

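Pointer (430,420) is exactly on tick 5, with one white tick and then green (330,450) to its left. So two more clicks (15.1 mm) are needed, in one rack stroke.

>>> apply_moves(steps=[[[0, -0.01, 0], [0, 0, 0], 0], [[0.015, 0, 0], [0, 0, 0], 0], [[0.015, 0, 0], [0, 0, 0], 0], [[0.01, 0, 0], [0, 0, 0], 0], [[0.005, 0, 0], [0, 0, 0], 0], [[0.004, 0, 0], [0, 0, 0], 0], [[0, 0, 0], [0, 0, 0], 0], [[0, 0, 0], [0, 0, 0], 0]])

```text
clock: 15.78
eef_pos: [0.4928, -0.1361, 0.0614]
tool_rot: [0.996, -0.089, -0.0, 0.0]
ft_force: [-3.9, 0.9, 1.8]
grip_width: -0.0001
grasp_force: 2.1
```

```bash
python3 -c "
from h import *
wf()"
```

```text
t 15.78 wf mm [-46.3  11.5  61.4] F [-4.   0.2  1.8] grip -0.00011533048337555803
```

>>> apply_moves(steps=[[[0.002, 0, 0], [0, 0, 0], 0], [[0, 0.008, 0], [0, 0, 0], 0], [[0, 0.01, 0], [0, 0, 0], 0], [[0, 0.01, 0], [0, 0, 0], 0], [[0, 0.01, 0], [0, 0, 0], 0], [[0, 0.01, 0], [0, 0, 0], 0], [[0, 0.008, 0], [0, 0, 0], 0], [[0, 0, 0], [0, 0, 0], 0]])

```text
clock: 16.45
eef_pos: [0.4907, -0.1469, 0.0611]
tool_rot: [0.996, -0.089, -0.001, -0.0]
ft_force: [-6.5, 1.7, 1.7]
grip_width: -0.0
grasp_force: 2.8
```

```bash
python3 -c "
from h import *
wf();look('r4',(90,220,160,360),(800,520));green('r4')"
```

```text
t 16.45 wf mm [-46.5   0.4  61.1] F [-6.7  0.5  1.7] grip -4.322587933587767e-05
green 240 angle 13.8 k 5.85 r 0.0269 z 0.06
```

>>> apply_moves(steps=[[[0, 0.008, 0], [0, 0, 0], 0], [[0, 0.008, 0], [0, 0, 0], 0], [[0, 0.006, 0], [0, 0, 0], 0], [[0, 0, 0], [0, 0, 0], 0], [[0, 0, 0], [0, 0, 0], 0], [[-0.02, 0, 0], [0, 0, 0], 0], [[-0.03, 0, 0], [0, 0, 0], 0], [[-0.03, 0, 0], [0, 0, 0], 0]])

```text
clock: 17.17
eef_pos: [0.4762, -0.149, 0.0618]
tool_rot: [0.996, -0.089, 0.002, 0.0]
ft_force: [-0.4, 0.4, 0.2]
grip_width: -0.0
grasp_force: 0.0
```

>>> apply_moves(steps=[[[0, 0, 0], [0, 0, 0], 0], [[0, 0, -0.1], [0, 0, 0], 0], [[0, 0, -0.15], [0, 0, 0], 0], [[0, 0, -0.15], [0, 0, 0], 0], [[0, 0, -0.1], [0, 0, 0], 0], [[0, 0, 0], [0, 0, 0], 0], [[0, 0, 0], [0, 0, 0], 0], [[0, 0, 0], [0, 0, 0], 0]])

```text
clock: 17.83
eef_pos: [0.4752, -0.1487, 0.1611]
tool_rot: [0.996, -0.089, 0.001, 0.0]
ft_force: [0.0, 0.1, -0.4]
grip_width: 0.0002
grasp_force: 0.0
```

```bash
python3 -c "
from h import *
wf();look('r5');green('r5')"
```

```text
t 17.83 wf mm [-61.4  -4.  161.1] F [ 0.   0.1 -0.4] grip 0.0001670578411165125
green 73 angle 6.6 k 6.45 r 0.0261 z 0.06
```

View pics/r5.png

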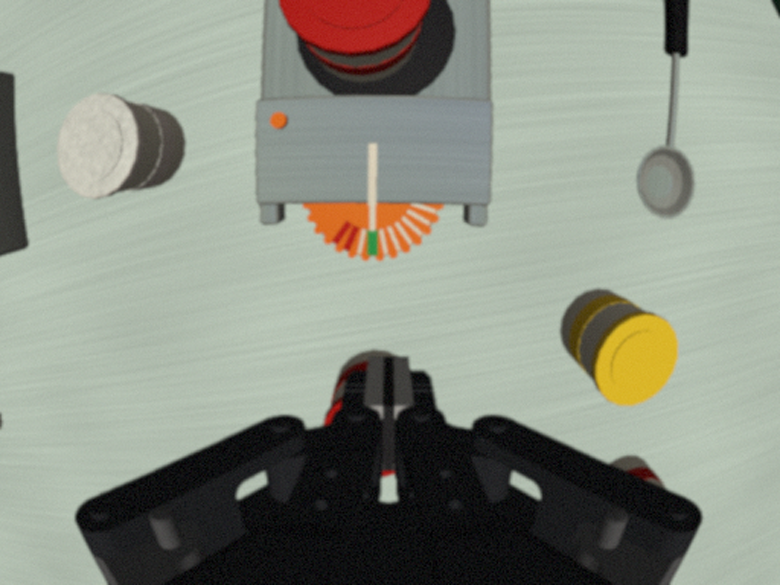

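Green sits squarely under the pointer at (372,243). The cup stands on the plate but looks a little left of centre, so I'll check that margin numerically.

```bash
python3 - <<'E'
from h import *
out=[]
for n in("top","scene","wrist"):
    C=cal(n);p,d=camera(n);P=cloud(n,d,C);a=p.astype(int)
    near=np.hypot(P[...,0]-.622,P[...,1]+.171)<.06
    red=(a[...,0]>90)&(a[...,1]<70)&(a[...,2]<70)&near&(P[...,2]>.112)&(P[...,2]<.124)
    bl=(a.max(-1)<50)&near&(abs(P[...,2]-.05)<.006)
    for nm,m in(("lid",red),("plate",bl)):
        if m.sum()>20:
            q=(P[m]-AX);x=q@XW;y=q@YW;pc=np.percentile
            print(n,nm,m.sum(),"x",pc(x,[1,99]).round(4),"y",pc(y,[1,99]).round(4),"circ",np.round(cv2.minEnclosingCircle(np.stack([x,y],1).astype(np.float32))[0],4))
E
```

```text
top lid 285 x [0.0582 0.1133] y [-0.0213  0.0346] circ [0.0859 0.0071]
top plate 62 x [0.0525 0.112 ] y [-0.0375  0.0395] circ [ 0.0868 -0.0005]
scene lid 369 x [0.0608 0.114 ] y [-0.0164  0.0373] circ [0.0866 0.0113]
scene plate 334 x [0.0435 0.1297] y [-0.0416  0.0437] circ [0.0776 0.0001]
wrist lid 2466 x [0.0558 0.0764] y [-0.0179  0.0336] circ [0.0766 0.0077]
wrist plate 1917 x [0.0515 0.1018] y [-0.0379  0.0397] circ [0.0861 0.0011]
```

The cup is about 7 mm left of centre on the plate. Its 28 mm base radius leaves about 7 mm of margin inside the 42 mm plate radius, so it stands wholly on the plate, and the robot is touching nothing.

```bash
python3 -c "
from workcell import bot
print(bot.job_done())"
```

```text
the job is handed in; nothing more can be done
None
```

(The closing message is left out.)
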